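Follow the red inlay stone on the coasting turntable with the torch

ROBOT

A 6-joint arm with a two-finger parallel gripper is mounted at the origin on the work surface. World frame = base frame: x ahead of the robot, y to its left, z up, the work surface at z = 0. Lengths are in mm, angles in rad, forces in N, time in s.
With the tool pointing down it reaches from about 350 to 875 mm from the base axis. Payload 4.2 kg.
Tool frame: the origin (TCP) lies on the mounting face of the last link; the fingertips stand 173 mm ahead of it and the grasp point (between the pads) lies 155 mm ahead of it (tcp_to_grasp is the distance from the TCP to the grasp point, in mm); z points along the fingers, y is the direction in which the jaws open and shut (so a half turn about z gives the same grasp; the last joint's range is limited). The gripper opens to 85 mm and grips with 20 to 120 N. Pads are 22 mm wide; open, the fingers measure 114 mm over their backs; the gripper's body (76 mm by 85 mm) begins 54 mm behind the grasp point. The pads swing forward as they close: fully open they stand 13 mm farther back than shut.
Start: joints at [1.586, 0.385, 0.008, 0, -1.194, -0.259], TCP at [150.838, 606.505, 404.712] pointing down, gripper open.
Joint ranges: [-3.14, 3.14], [-1.21, 2.06], [-1.07, 1.41], [-3.16, 2.05], [-2.99, -0.16], [-3.1, 3.1]. Speed limits (rad/s): [2.79, 2.79, 3.14, 3.14, 3.14, 3.14].

INTERFACE

Orientations are given as a unit quaternion [x, y, z, w].
In Python, from bench import * gives the robot as it stands. The module is installed in compiled form; this text tells all that it offers.
- The arm moves only by the tool apply_moves, never from a script. Its arguments are lists of equal length, an entry for each row: "fingers": the closure, from 0 (fully open) to 1 (shut); "dp": the shift along the world's x, y, z in cm, a list of three; "yaw": the turn about the world's z in degrees. A call has 1 to 10 rows; each row is the pose to reach, as a shift and turn from the pose measured when the call began; what a row does not reach only later rows make up. A row lasts 1/10 s, in which the tool goes at most 50 mm and 8.59 degrees, less where a joint would pass 70% of its speed; a pose out of reach is approached as far as the arm can. A call with a gripper value outside its range is refused whole. The fingers move at their own pace and stop on an object; the grip force is fixed at half the most. Time passes only in rows, so rows that repeat a pose let the fingers close. It gives the time, the measured TCP pose, the force and the opening at its end, in the units of the state.
- read_state(): the state, without advancing time (a new reading comes with each control period).
- get_image(name): name is "scene" or "top"; returns a dict with "color" (384x512x3 uint8, blue, green, red), "mtx" (3x3 intrinsics, pixels), "camera_from_world" (4x4, takes a point from world to camera coordinates). Camera axes: x right, y down, z forward; pixel columns grow to the right and rows downward; lengths in mm; the calibration is good to about 2 mm. A picture is of the moment at which its call begins. There is no depth.
- job_done(): hands the job in, once; it reports no verdict.
The state is a dict: "clock": time; "joints": joint angles; "joint_vel": joint speeds; "joint_efforts": joint torques, N m; "position": TCP position; "ee_rot": TCP orientation; "contact_force": force on the tool from outside, world axes, zero at the start; "wrist_torque": the same for the moment, N m; "gripper_width": finger opening in mm.
Only numpy, scipy, OpenCV 4.12 (cv2) and the standard library are available. Lean on these libraries where they do the work, as an engineer would, in place of code of your own. Each camera call takes 0.05 s, during which the arm holds its last target. There are 200 camera calls.

TASK

Take the torch out of its tray, then, holding it, set the standing turntable turning by pushing its knob, either way, at about a sixth of a turn a second (never faster than a third) and without knocking it. Then draw back and let the wheel run free, and keep the upright torch's lens centred over the red stone, about 4 cm above it and touching nothing, as the stone travels round: at least four seconds on end while the wheel still turns well. When the wheel has come to a standstill, finish while still holding the torch like that over the red stone; leave the other things on the bench alone.

Things in the scene. Friction and masses are not known exactly. Their poses are not given: they have to be found in the camera images.
- torch: Inspection torch standing upright, lens down: black rubber head 42 mm across and 30 mm high, tapering by 40 mm height to an aluminium barrel 30 mm across, blue end cap on top; 132 mm tall in all, about 0.16 kg. Origin at the centre of the lens, its lower face; z axis up along the barrel. Grasp the barrel from above, about 105 mm above the lens; the head then reaches down beside the knob.
- tray: Fixed red tray, 130 x 130 mm, rim 14 mm high, floor 5 mm thick, on which the torch stands near the middle. Origin at the centre of its underside.
- turntable: Steel wheel 250 mm across, 15 mm thick, upper face 60 mm above the bench; turns freely both ways, no stops, about its vertical axis on a low-friction bearing in a fixed grey foot. Fixed on it is a black-edged marble inlay roundel, 176 mm across, 12 mm thick, top 72 mm above the bench. Origin on the axis at the wheel's underside, 45 mm above the bench; x axis towards the red stone.
- axis (a point): Point on the turntable's vertical axis, 73 mm above the bench, level with the red stone's top. It does not move. Nominal wheel: 2.4 kg, inertia 0.0165 kg m2 (up to 30 percent off), bearing drag 0.00105 N m s/rad plus 0.0009 N m: left alone from 1 rad/s it slows to half in about 5 s and stops after 9 to 16 s.
- stone (a point): Centre of the top of the red round stone (36 mm across, flush in the roundel), 66 mm from the axis and 73 mm above the bench; turns with the wheel.
- knob_top (a point): Top centre of the upright dark wooden knob on the wheel's rim: 30 mm across, 45 mm high above the steel (top 105 mm above the bench), 105 mm from the axis, 2.2 rad anticlockwise from the red stone seen from above; turns with the wheel. Push it sideways with the torch's head, lens about 85 mm above the bench; with the lens above 105 mm the torch passes over it.
- paint_can: Red can, 68 mm across, 75 mm tall; leave it alone. Origin at its underside.
- glue_bottle: Blue bottle, 56 mm across, 120 mm tall; leave it alone. Origin at its underside.
- wax_jar: Amber jar, 72 mm across, 60 mm tall; leave it alone. Origin at its underside.
- brush: Brush lying on the bench; leave it alone. Origin under its middle.
- mallet: Hammer lying on the bench; leave it alone. Origin under its middle.
- jade_slab: Green stone slab, 100 x 70 x 18 mm; leave it alone. Origin at the centre of its underside.
- metal_bowl: Steel bowl, 140 mm across, 50 mm high; leave it alone. Origin at its underside.

How it is judged:
By the outcome, as a careful person would: the job done as asked, in the order asked, and still so for the second after the job is handed in, while the arm keeps its last pose, push and grip.
It also fails if it takes over 72 s, if anything falls off the work surface, if the arm or the gripper's body presses on something with over 40 N, if the wrist force passes 120 N, or if a joint passes its speed limit or range.

## Working session

There is one attempt and no reset: what is moved stays moved. The work goes in short steps, Python scripts to look and compute and a tool call to move; the robot and the scene stay as the last step left them, time stands still between calls to the robot, and variables do not carry over. Pictures are saved under pics/ and viewed, about 8 in all and at most 12, crops included, and the job is handed in when it is done.

Besides the shell and the picture viewer there is one more tool, called after "Request:" as name([rows], argument=value, ...), one row to a line, values as JSON. apply_moves: Moves the arm, as the interface text tells. Its arguments: {"type":"object","properties":{"fingers":{"type":"array","items":{"type":"number"}},"dp":{"type":"array","items":{"type":"array","items":{"type":"number"}}},"yaw":{"type":"array","items":{"type":"number"}}},"required":["fingers","dp","yaw"]}

```bash
mkdir -p pics; cat > h.py <<'E'
from bench import *
import numpy as np, cv2
def snap(n,f):
    d=get_image(n); cv2.imwrite('pics/'+f,d['color']); return d
def proj(d,p):
    c=d['camera_from_world']@np.append(p,1.); u=d['mtx']@c[:3]; return u[:2]/u[2]
def atz(d,px,z):
    R=d['camera_from_world'][:3,:3];t=d['camera_from_world'][:3,3]
    o=-R.T@t; r=R.T@np.linalg.inv(d['mtx'])@np.array([px[0],px[1],1.]); return o+r*(z-o[2])/r[2]
E
python3 - <<'E'
from h import *
a=snap('scene','s1.png');b=snap('top','t1.png')
cv2.imwrite('pics/both.png',cv2.resize(np.hstack([a['color'],b['color']]),(800,300)))
for d in(a,b):
  R=d['camera_from_world'][:3,:3];print((-R.T@d['camera_from_world'][:3,3]).round(),R.round(2).tolist(),d['mtx'].round().tolist())
s=read_state();print(s)
E
```

```text
[1658. -238.  757.] [[0.21, 0.98, 0.02], [0.51, -0.09, -0.86], [-0.84, 0.18, -0.52]] [[441.0, 0.0, 256.0], [0.0, 441.0, 193.0], [0.0, 0.0, 1.0]]
[ 465.    4. 1085.] [[0.0, -1.0, 0.0], [-0.99, -0.0, -0.11], [0.11, -0.0, -0.99]] [[355.0, 0.0, 258.0], [0.0, 355.0, 190.0], [0.0, 0.0, 1.0]]
{'clock': 0.1, 'joints': array([ 1.58558317e+00,  3.85494931e-01,  6.76905252e-03, -4.22586722e-04,
       -1.19398057e+00, -2.58577259e-01]), 'joint_vel': array([-0.00067009, -0.00174338,  0.00335334,  0.00199127,  0.00094129,
        0.00011905]), 'joint_efforts': array([-8.93215001e-04, -3.93321884e+01,  1.88928992e+01,  4.19800177e+00,
       -2.59951696e-03,  8.51341984e-07]), 'position': array([150.80186503, 606.35591665, 403.72582135]), 'ee_rot': array([ 9.92570022e-01, -1.21670868e-01, -6.44293912e-05,  9.72915346e-04]), 'contact_force': array([ 0.28404451, -0.15398153, -0.04631217]), 'wrist_torque': array([-0.00338462,  0.02126004,  0.02360435]), 'gripper_width': 85.62732998863878}
```

View pics/s1.png

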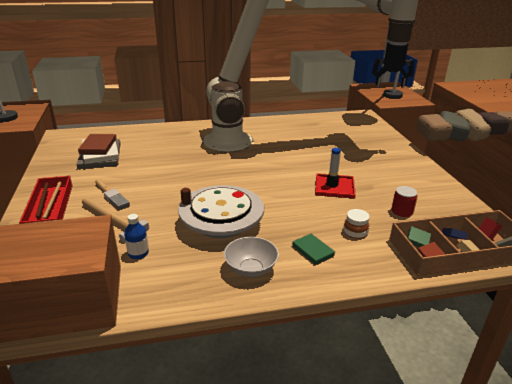

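View pics/t1.png

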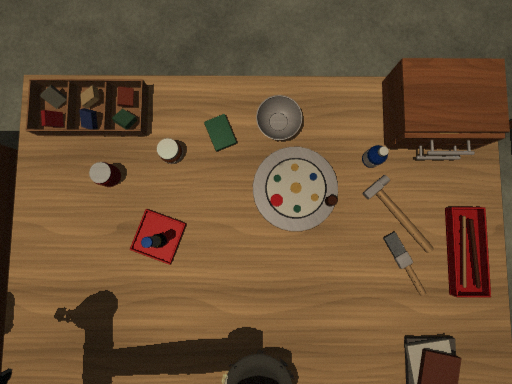

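The scene view shows the torch at about (335,165) in its tray and the wheel at (222,205). In the top view the torch cap is at (147,243), the wheel at (295,188), the red stone at (277,200) and the knob at (331,200).

```bash
cat >> h.py <<'E'
from scipy.optimize import least_squares
def blob(img,roi,f):
    x0,y0,x1,y1=roi; h=cv2.cvtColor(img[y0:y1,x0:x1],cv2.COLOR_BGR2HSV).astype(int)
    m=f(h[...,0],h[...,1],h[...,2]).astype(np.uint8)
    n,l,s,c=cv2.connectedComponentsWithStats(m)
    i=1+np.argmax(s[1:,4]); return c[i]+[x0,y0],s[i],l==i
def tri(obs):
    f=lambda p:np.concatenate([proj(d,p)-u for d,u in obs])
    r=least_squares(f,[500,100,70]); return r.x,r.fun
red=lambda h,s,v:((h<8)|(h>172))&(s>170)&(v>90)
blue=lambda h,s,v:(h>95)&(h<125)&(s>120)&(v>50)
white=lambda h,s,v:(s<90)&(v>170)
E
python3 - <<'E'
from h import *
a=get_image('scene');b=get_image('top')
rs=blob(a['color'],(225,185,250,203),red);rt=blob(b['color'],(265,190,290,210),red)
print('stone',rs[:2],rt[:2],tri([(a,rs[0]),(b,rt[0])]))
cs=blob(a['color'],(325,140,347,165),blue);ct=blob(b['color'],(138,232,165,252),blue)
print('cap',cs[:2],ct[:2],tri([(a,cs[0]),(b,ct[0])]))
ts=blob(a['color'],(305,165,365,205),red);tt=blob(b['color'],(125,205,192,268),red)
for d,r,o in((a,ts,(305,165)),(b,tt,(125,205))):
  q=np.argwhere(r[2])[:,::-1]+o; bx=cv2.minAreaRect(q.astype(np.float32)); print('tray',bx,atz(d,bx[0],14))
yel=lambda h,s,v:(h>10)&(h<25)&(s>100)&(v>120)
ys=blob(a['color'],(212,197,230,210),yel);yt=blob(b['color'],(288,180,304,196),yel)
print('ctr',ys[:2],yt[:2],tri([(a,ys[0]),(b,yt[0])]))
# steel wheel disc outline in top view
dk=lambda h,s,v:(v<70)
ks=blob(a['color'],(178,183,194,208),dk);kt=blob(b['color'],(322,190,342,210),dk)
print('knob',ks[:2],kt[:2],tri([(a,ks[0]),(b,kt[0])]))
c1=cv2.resize(a['color'][125:245,165:385],(660,360),interpolation=2)
c2=cv2.resize(b['color'][140:270,125:345],(405,240),interpolation=2)
v=np.zeros((600,660,3),np.uint8);v[:360]=c1;v[360:,:405]=c2;cv2.imwrite('pics/c1.png',v)
E
```

```text
stone (array([237.68627451, 193.80392157]), array([ 7,  6, 12,  6, 51], dtype=int32)) (array([276.16964286, 199.66071429]), array([  6,   4,  12,  12, 112], dtype=int32)) (array([545.06854486, -48.73253358,  73.96572707]), array([0.09666089, 0.00342434, 0.09077985, 0.01738031]))
cap (array([336.        , 150.33333333]), array([ 7,  8,  9,  6, 42], dtype=int32)) (array([146.47674419, 241.65116279]), array([ 4,  5, 10, 10, 86], dtype=int32)) (array([427.50215358, 299.4338575 , 132.72166003]), array([-0.0636741 ,  0.01254081, -0.04928238, -0.01571849]))
tray ((335.0310363769531, 185.36248779296875), (39.673248291015625, 22.08942985534668), 4.573921203613281) [452.80511686 300.22427732  14.        ]
tray ((156.98629760742188, 236.369873046875), (43.071144104003906, 44.00747299194336), 20.556045532226562) [438.56700881 305.22829328  14.        ]
ctr (array([220.64, 202.18]), array([ 4,  3, 11,  6, 50], dtype=int32)) (array([295.51, 187.42]), array([  2,   2,  12,  12, 100], dtype=int32)) (array([ 580.54404354, -104.71531662,   72.82256969]), array([0.20262032, 0.01438981, 0.1978581 , 0.03412509]))
knob (array([185.24409449, 198.09448819]), array([  2,   8,  11,  15, 127], dtype=int32)) (array([330.05882353, 199.36029412]), array([  0,   0,  16,  16, 136], dtype=int32)) (array([ 546.11659337, -203.13770656,   76.75091933]), array([0.42347255, 0.06246881, 0.41104139, 0.05431683]))
```

View pics/c1.png

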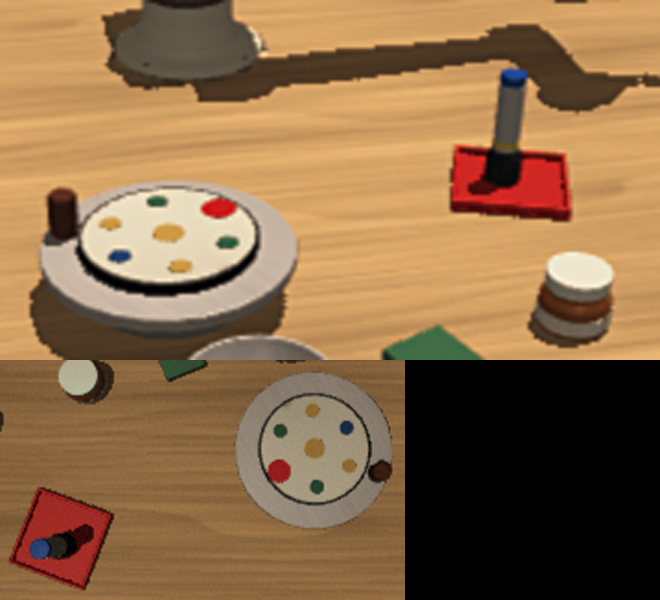

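The crop agrees with the measurements. Stone to axis is 66.3 mm, the tops come out at about 73 mm, and the knob is where its angle predicts. The torch stands near the tray's middle at about (427, 299). Next I go above it.

Request:
apply_moves([
  [2.0, -2.2, 0],
  [5, -5.5, 0],
  [8.5, -9.4, 0],
  [12, -13.3, 0],
  [15.5, -17.2, 0],
  [19, -21, 0],
  [22.5, -24.9, 0],
  [25.5, -28.2, 0],
  [27.2, -30.1, 0],
  [27.7, -30.7, 0],
], fingers=[0, 0, 0, 0, 0, 0, 0, 0, 0, 0], yaw=[0, 0, 0, 0, 0, 0, 0, 0, 0, 0])

```text
clock: 1.2
position: [429.3, 297.0, 403.9]
ee_rot: [0.992, -0.124, -0.0, 0.001]
contact_force: [0.6, -1.0, 0.1]
gripper_width: 85.5
```

```bash
cat >> h.py <<'E'
AX=np.array([580.5,-104.7])
def rect(d,z,half=130,n=260,c=AX):
    w=np.array([[-1,-1],[1,-1],[1,1],[-1,1]])*half
    s=np.float32([proj(d,[*(c+p),z]) for p in w]); t=np.float32((w+half)*n/(2*half))
    return cv2.warpPerspective(d['color'],cv2.getPerspectiveTransform(s,t),(n,n),flags=cv2.INTER_LINEAR)
def polar(d):
    return cv2.warpPolar(rect(d,73),(90,720),(130,130),90,0).astype(np.float32)[:,30:84]  # rows=angle 0.5deg (ccw), cols=radius mm
E
python3 - <<'E'
from h import *
a=get_image('scene');b=get_image('top')
np.savez('ref.npz',s=polar(a),t=polar(b),ang=np.degrees(np.arctan2(56,-35.5)))
cv2.imwrite('pics/p.png',np.hstack([rect(a,73),rect(b,73)]))
r=blob(np.uint8(polar(b)),(0,0,54,720),red);print(r[0],r[0][1]/2, r[1]); r=blob(np.uint8(polar(a)),(0,0,54,720),red);print(r[0],r[0][1]/2)
s=read_state();print(s['clock'],s['position'],s['ee_rot'])
v=cv2.resize(a['color'][60:220,250:420],(510,480));w=cv2.resize(b['color'][180:290,90:230],(280,220))
o=np.zeros((480,790,3),np.uint8);o[:,:510]=v;o[:220,510:]=w;o[225:355,510:770]=cv2.resize(np.hstack([rect(a,73),rect(b,73)]),(260,130));cv2.imwrite('pics/c2.png',o)
E
```

```text
[ 35.91499027 244.36080467] 122.18040233614536 [  20  215   34   60 1541]
[ 36.04261168 246.99587629] 123.4979381443299
1.3 [428.31594368 298.59406988 403.86478852] [ 9.92426969e-01 -1.22833760e-01 -1.88095444e-04  7.37552977e-04]
```

View pics/c2.png

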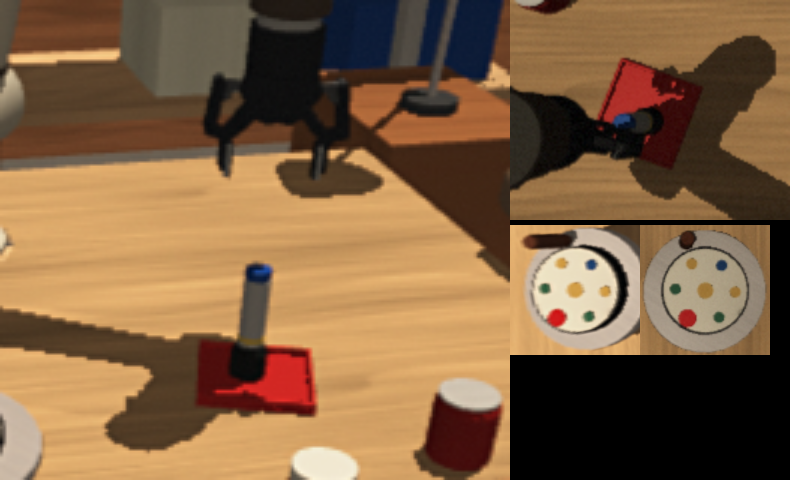

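The gripper stands open above the torch, with its jaws either side of it. Now I descend and close.

Request:
apply_moves([
  [-0.1, 0.1, -1.5],
  [-0.1, 0.1, -4],
  [-0.1, 0.1, -7],
  [-0.1, 0.1, -10],
  [-0.1, 0.1, -12.3],
  [-0.1, 0.1, -13.5],
  [-0.1, 0.1, -13.9],
  [-0.1, 0.1, -13.9],
  [-0.1, 0.1, -13.9],
  [-0.1, 0.1, -13.9],
], fingers=[0, 0, 0, 0, 0, 0, 0, 0.3, 0.6, 1], yaw=[0, 0, 0, 0, 0, 0, 0, 0, 0, 0])

```text
clock: 2.3
position: [427.5, 300.0, 266.1]
ee_rot: [0.992, -0.123, 0.001, -0.0]
contact_force: [-0.5, 0.0, 0.8]
gripper_width: 43.5
```

Request:
apply_moves([
  [0, 0, 0],
  [0, 0, 0],
  [0, 0, 0],
  [0, 0, 0],
  [0, 0, 0],
  [0, 0, 0],
], fingers=[1, 1, 1, 1, 1, 1], yaw=[0, 0, 0, 0, 0, 0])

```text
clock: 2.9
position: [427.7, 300.1, 266.7]
ee_rot: [0.992, -0.123, 0.001, -0.001]
contact_force: [0.0, 0.1, 6.1]
gripper_width: 28.6
```

Request:
apply_moves([
  [0, 0, 0.5],
  [0, 0, 1.5],
  [0, 0, 3.5],
  [0, 0, 6],
  [0, 0, 8.5],
  [0, 0, 10.5],
  [0, 0, 11.6],
  [0, 0, 12],
  [0, 0, 12],
], fingers=[1, 1, 1, 1, 1, 1, 1, 1, 1], yaw=[0, 0, 0, 0, 0, 0, 0, 0, 0])

```text
clock: 3.8
position: [427.6, 300.0, 386.5]
ee_rot: [0.992, -0.123, 0.001, -0.001]
contact_force: [-0.8, -0.6, -2.1]
gripper_width: 29.0
```

```bash
python3 - <<'E'
from h import *
a=get_image('scene');b=get_image('top');s=read_state();p=s['position'];print(s['clock'],p,s['contact_force'],s['gripper_width'])
for n in(0,1):
  d=(a,b)[n]; print([proj(d,[p[0],p[1],z]).round(1).tolist() for z in (p[2]-261.7,p[2]-261.7+30,p[2]-155,p[2]-130)])
v=cv2.resize(a['color'][80:210,280:400],(554,600),interpolation=2);cv2.imwrite('pics/c3.png',v)
E
```

```text
3.9 [427.48913186 299.90902618 385.48223969] [ 0.39820155  0.19113039 -2.34905257] 28.80491031956985
[[335.8, 152.8], [336.8, 144.5], [339.4, 122.4], [340.3, 115.0]]
[[147.3, 241.5], [143.7, 242.0], [133.4, 243.2], [129.7, 243.7]]
```

View pics/c3.png

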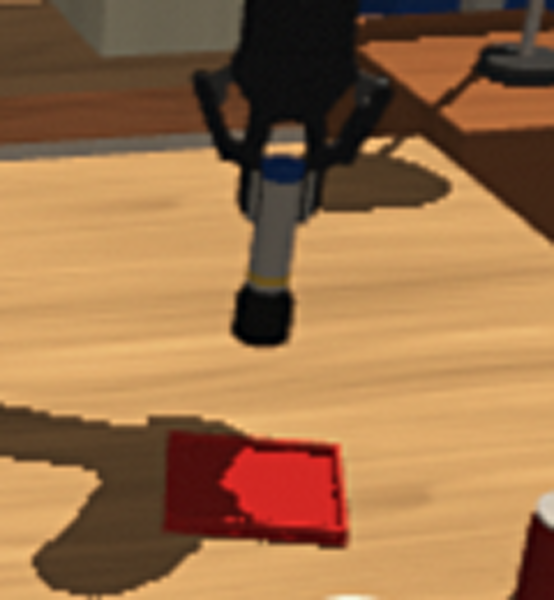

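Torch held, upright and clear of the tray: lens about (337,151) against (336,153) predicted. Moving to the wheel.

Request:
apply_moves([
  [0.2, -1.5, 0.1],
  [0.7, -4.5, 0.2],
  [1.4, -9, 0.2],
  [2.1, -13.5, 0.2],
  [2.9, -18.5, 0.2],
  [3.7, -23.5, 0.2],
  [4.5, -28.5, 0.2],
  [5.3, -33.5, 0.2],
  [6.0, -38, 0.2],
  [6.6, -42, 0.2],
], fingers=[1, 1, 1, 1, 1, 1, 1, 1, 1, 1], yaw=[0, 0, 0, 0, 0, 0, 0, 0, 0, 0])

```text
clock: 4.9
position: [492.7, -123.0, 386.7]
ee_rot: [0.992, -0.123, -0.001, 0.0]
contact_force: [1.1, 0.9, -1.0]
gripper_width: 28.7
```

```bash
python3 - <<'E'
from h import *
s=read_state();print(s['position'],s['joints'],s['contact_force']); T=np.array([502.5,-175,0]); print((T-s['position'])[:2]/10)
E
```

```text
[ 492.73334958 -123.01813602  386.72218604] [ 7.55524076e-02  2.00666000e-01 -3.02028984e-01  5.41220415e-04
 -1.06982650e+00  1.24758758e+00] [ 1.10909023  0.90908626 -0.99444702]
[ 0.97666504 -5.1981864 ]
```

Request:
apply_moves([
  [0.5, -2.8, 0],
  [0.8, -4.2, 0],
  [0.9, -5.0, 0],
  [1.0, -5.2, 0],
  [1.0, -5.2, -0.6],
  [1.0, -5.2, -1.6],
  [1.0, -5.2, -2.8],
  [1.0, -5.2, -3.6],
  [1.0, -5.2, -4],
  [1.0, -5.2, -4],
], fingers=[1, 1, 1, 1, 1, 1, 1, 1, 1, 1], yaw=[0, 0, 0, 0, 0, 0, 0, 0, 0, 0])

```text
clock: 5.9
position: [502.6, -174.8, 345.8]
ee_rot: [0.992, -0.123, -0.002, 0.0]
contact_force: [-1.0, -0.3, -1.6]
gripper_width: 28.6
```

```bash
cat >> h.py <<'E'
REF=np.load('ref.npz') if __import__('os').path.exists('ref.npz') else None
def theta(d,key,guess=None):
    p=polar(d);r=REF[key];c=[]
    K=np.arange(720)
    for k in K: c.append(np.minimum(np.abs(np.roll(r,k,0)-p).sum(2),120).mean())
    c=np.array(c); i=int(c.argmin()); y0,y1,y2=c[i-1],c[i],c[(i+1)%720]
    sub=(y0-y2)/(2*(y0-2*y1+y2)+1e-9)
    return (122.4+(i+sub)/2)%360, y1, np.median(c)   # stone angle, deg
E
python3 - <<'E'
from h import *
a=get_image('scene');b=get_image('top');print(theta(a,'s'),theta(b,'t'))
s=read_state();p=s['position'];print(s['clock'],p,s['contact_force'])
q=p[:2]-AX;print(np.hypot(*q),np.degrees(np.arctan2(q[1],q[0]))%360)
v=cv2.resize(a['color'][120:250,150:290],(646,600),interpolation=2)
cv2.imwrite('pics/c4.png',v); 
for z in (p[2]-261.7,p[2]-231.7):print(proj(a,[p[0],p[1],z]),(proj(a,[p[0],p[1],z])-[150,120])*600/130)
E
```

```text
(np.float32(122.388824), np.float32(76.169136), np.float32(93.58893)) (np.float32(122.45629), np.float32(70.85532), np.float32(83.01533))
6.0 [ 502.94327049 -174.97643718  346.88508254] [ 0.18778242 -0.62312315 -1.08851712]
104.66051745942376 222.18065092811523
[193.88676308 187.42668582] [202.55429112 311.20008841]
[193.30479703 178.70110357] [199.86829399 270.92817032]
```

View pics/c4.png

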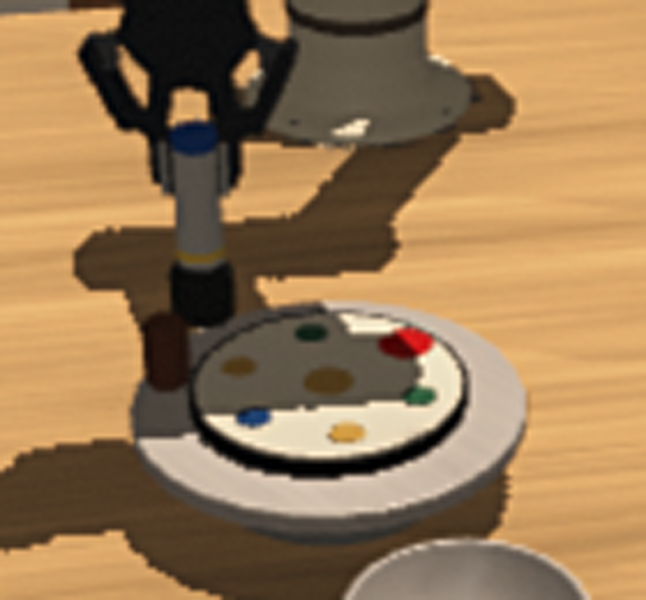

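Torch beside the knob, clear of it (head about (200,290) in the crop, knob (165,350)), and the angle estimate still holds at 122.4°. Computing the push.

```bash
cat >> h.py <<'E'
def chroma(p): return p/(p.sum(-1,keepdims=True)+40)*400
def theta(d,key):
    p=chroma(polar(d));r=chroma(REF[key])
    c=np.array([np.minimum(np.abs(np.roll(r,k,0)-p).sum(2),60).mean() for k in range(720)])
    i=int(c.argmin()); y0,y1,y2=c[i-1],c[i],c[(i+1)%720]
    return round(float((122.4+(i+(y0-y2)/(2*(y0-2*y1+y2)+1e-9))/2)%360),2), round(float(y1),1), round(float(np.median(c)),1)
def rows(angs,r,z):
    p=read_state()['position']; a=np.radians(angs); r=np.broadcast_to(r,a.shape); z=np.broadcast_to(z,a.shape)
    q=np.c_[AX[0]+r*np.cos(a),AX[1]+r*np.sin(a),z]
    print((((q-p)/10).round(2)+0.).tolist())
E
python3 - <<'E'
from h import *
print(theta(get_image('scene'),'s'),theta(get_image('top'),'t'))
rows([223.2,224.4,225.5,226.5,227.4,228.3,229.2,230.1,231.1,232.2],105,346.7)
E
```

```text
(122.37, 20.9, 30.2) (122.41, 18.2, 22.9)
[[0.1, -0.15, -0.05], [0.26, -0.31, -0.05], [0.4, -0.46, -0.05], [0.53, -0.58, -0.05], [0.65, -0.7, -0.05], [0.77, -0.81, -0.05], [0.9, -0.92, -0.05], [1.02, -1.02, -0.05], [1.16, -1.14, -0.05], [1.32, -1.26, -0.05]]
```

Request:
apply_moves([
  [0.1, -0.15, 0],
  [0.26, -0.31, 0],
  [0.4, -0.46, 0],
  [0.53, -0.58, 0],
  [0.65, -0.7, 0],
  [0.77, -0.81, 0],
  [0.9, -0.92, 0],
  [1.02, -1.02, 0],
  [1.16, -1.14, 0],
  [1.32, -1.26, 0],
], fingers=[1, 1, 1, 1, 1, 1, 1, 1, 1, 1], yaw=[0, 0, 0, 0, 0, 0, 0, 0, 0, 0])

```text
clock: 7.1
position: [516.3, -187.7, 347.2]
ee_rot: [0.992, -0.123, -0.0, 0.0]
contact_force: [-0.3, 0.0, -1.8]
gripper_width: 28.6
```

```bash
python3 - <<'E'
from h import *
p=read_state()['position'];q=p[:2]-AX;f0=np.degrees(np.arctan2(q[1],q[0]))%360;print(p,np.hypot(*q),f0)
rows(232.2+np.cumsum([1.5,2.2,3.0,3.7,4.4,5.0,5.5,5.9,6.1,6.1]),105,346.7)
E
```

```text
[ 516.25325955 -187.7494607   347.22137578] 104.9993170504465 232.2746030303934
[[0.21, -0.16, -0.05], [0.54, -0.39, -0.05], [1.0, -0.69, -0.05], [1.59, -1.02, -0.05], [2.32, -1.36, -0.05], [3.18, -1.68, -0.05], [4.15, -1.95, -0.05], [5.22, -2.13, -0.05], [6.33, -2.19, -0.05], [7.45, -2.14, -0.05]]
```

Request:
apply_moves([
  [0.21, -0.16, 0],
  [0.54, -0.39, 0],
  [1.0, -0.69, 0],
  [1.59, -1.02, 0],
  [2.32, -1.36, 0],
  [3.18, -1.68, 0],
  [4.15, -1.95, 0],
  [5.22, -2.13, 0],
  [6.33, -2.19, 0],
  [7.45, -2.14, 0],
], fingers=[1, 1, 1, 1, 1, 1, 1, 1, 1, 1], yaw=[0, 0, 0, 0, 0, 0, 0, 0, 0, 0])

```text
clock: 8.1
position: [591.8, -209.2, 347.0]
ee_rot: [0.992, -0.123, -0.0, 0.0]
contact_force: [0.0, -1.1, -1.7]
gripper_width: 29.0
```

```bash
python3 - <<'E'
from h import *
s=read_state();p=s['position'];q=p[:2]-AX;f0=np.degrees(np.arctan2(q[1],q[0]))%360;print(p,np.hypot(*q),f0,s['contact_force'])
rows([279,280.5,281,280.5],105,[347,348,352,358])
E
```

```text
[ 591.82025333 -209.21238178  347.04720473] 105.12367041352582 276.1818890548782 [ 0.04910355 -1.14964882 -1.68535451]
[[0.51, 0.08, 0.0], [0.78, 0.13, 0.1], [0.87, 0.14, 0.5], [0.78, 0.13, 1.1]]
```

Request:
apply_moves([
  [0.51, 0.08, 0],
  [0.7, 0.1, 0.3],
  [0.5, 0.1, 1.0],
  [0, 0, 2.0],
], fingers=[1, 1, 1, 1], yaw=[0, 0, 0, 0])

```text
clock: 8.5
position: [591.5, -209.1, 367.3]
ee_rot: [0.992, -0.123, -0.001, 0.0]
contact_force: [-0.1, -0.6, -1.9]
gripper_width: 28.8
```

```bash
cat >> h.py <<'E'
def meas(n=1):
    import json
    L=[]
    for k in range(n):
        for nm,key in(('scene','s'),('top','t')):
            t=read_state()['clock']; th=theta(get_image(nm),key); L.append((round(t,3),key,*th)); print(*L[-1])
    open('log.txt','a').write(''.join(json.dumps([float(x) if not isinstance(x,str) else x for x in l])+'\n' for l in L))
E
python3 - <<'E'
from h import *
meas(2); s=read_state();print(s['clock'],s['position'],s['contact_force'])
E
```

```text
8.5 s 193.91 19.0 26.7
8.55 t 249.73 24.2 25.4
8.6 s 199.86 19.1 26.5
8.65 t 250.64 24.4 25.6
8.7 [ 591.31633513 -209.2789726   368.18432639] [-0.01157891 -0.391749   -1.94656212]
```

```bash
cat >> h.py <<'E'
def fit(cut=22.3):
    import json
    L=[json.loads(l) for l in open('log.txt')]; L=[l for l in L if l[1]=='s' or (l[4]-l[3])>4]
    t=np.array([l[0] for l in L]);y=np.array([l[2] for l in L])
    def model(p,tt):
        b,c=.00105/(.0165*p[2]),.0009*p[3]/(.0165*p[2]); w0=np.radians(p[1]); s=np.maximum(tt-8.5,0)
        ts=np.log(1+w0*b/c)/b; s=np.minimum(s,ts)
        return p[0]+np.degrees((w0+c/b)*(1-np.exp(-b*s))/b-c/b*s)
    def res(p):
        e=(model(p,t)-y+180)%360-180
        return np.r_[e/1.,(p[2]-1)/.15,(p[3]-1)/.2]
    r=least_squares(res,[194,59.5,1,1],loss='soft_l1'); p=r.x
    print('fit',p.round(2),'res',((model(p,t)-y+180)%360-180).round(1)[-6:])
    return lambda tt:model(p,np.asarray(tt,float))
def track(blend=0,n=10,dz=0,ztcp=374.7,off=(0,0)):
    f=fit(); s=read_state();p=s['position'];t=s['clock']+.1*np.arange(1,n+1); a=np.radians(f(t))
    cur=np.radians(f(s['clock']));st=AX+66*np.array([np.cos(cur),np.sin(cur)])+off
    q=np.c_[AX[0]+off[0]+66*np.cos(a),AX[1]+off[1]+66*np.sin(a),np.full(n,ztcp)]
    print('now',s['clock'],p.round(1),'err',(p[:2]-st).round(1),'ang',np.degrees(cur)%360,'w',(f(t[0])-f(t[0]-.1))*10, 'F',s['contact_force'].round(1))
    if blend:
        u=np.clip(np.arange(1,n+1)/blend,0,1); u=(u*u*(3-2*u))[:,None]; q=p+(q-p)*u
    print((((q-p)/10).round(1)+0.).tolist())
E
python3 - <<'E'
from h import *
track(blend=7)
E
```

```text
fit [193.91  59.85   1.     1.  ] res [0. 0.]
now 8.7 [ 591.3 -209.3  368.2] err [ 70.3 -75.9] ang 205.74110356854064 w 58.12644176886238 F [-0.  -0.4 -1.9]
[[-0.4, 0.4, 0.0], [-1.3, 1.3, 0.1], [-2.3, 2.3, 0.3], [-3.3, 3.3, 0.4], [-4.0, 4.1, 0.5], [-4.2, 4.5, 0.6], [-3.9, 4.5, 0.7], [-3.3, 4.2, 0.7], [-2.7, 4.1, 0.7], [-2.1, 3.9, 0.7]]
```

Request:
apply_moves([
  [-0.4, 0.4, 0.1],
  [-1.3, 1.3, 0.2],
  [-2.3, 2.3, 0.4],
  [-3.3, 3.3, 0.5],
  [-4.0, 4.1, 0.6],
  [-4.2, 4.5, 0.7],
  [-3.9, 4.5, 0.7],
  [-3.3, 4.2, 0.7],
  [-2.7, 4.1, 0.7],
  [-2.1, 3.9, 0.7],
], fingers=[1, 1, 1, 1, 1, 1, 1, 1, 1, 1], yaw=[0, 0, 0, 0, 0, 0, 0, 0, 0, 0])

```text
clock: 9.7
position: [571.3, -170.7, 374.8]
ee_rot: [0.992, -0.124, 0.001, 0.0]
contact_force: [-0.3, -1.0, -1.4]
gripper_width: 28.8
```

```bash
python3 - <<'E'
from h import *
meas(1); track()
E
```

```text
9.7 s 262.05 27.0 32.9
9.75 t 225.91 31.5 32.7
fit [193.86  60.92   1.     1.  ] res [-0.1  0.1 -0. ]
now 9.8 [ 571.4 -170.8  374.6] err [-6.  -0.2] ang 267.2959649546705 w 51.863461764990575 F [-0.6 -0.2 -2.2]
[[1.2, 0.0, 0.0], [1.8, 0.1, 0.0], [2.4, 0.2, 0.0], [2.9, 0.3, 0.0], [3.4, 0.5, 0.0], [4.0, 0.8, 0.0], [4.4, 1.0, 0.0], [4.9, 1.3, 0.0], [5.3, 1.7, 0.0], [5.7, 2.1, 0.0]]
```

Request:
apply_moves([
  [1.2, 0.0, 0.0],
  [1.8, 0.1, 0.0],
  [2.4, 0.2, 0.0],
  [2.9, 0.3, 0.0],
  [3.4, 0.5, 0.0],
  [4.0, 0.8, 0.0],
  [4.4, 1.0, 0.0],
  [4.9, 1.3, 0.0],
  [5.3, 1.7, 0.0],
  [5.7, 2.1, 0.0],
], fingers=[1, 1, 1, 1, 1, 1, 1, 1, 1, 1], yaw=[0, 0, 0, 0, 0, 0, 0, 0, 0, 0])

```text
clock: 10.8
position: [628.7, -149.5, 374.6]
ee_rot: [0.992, -0.124, 0.001, 0.0]
contact_force: [1.1, 0.3, -2.2]
gripper_width: 28.5
```

```bash
sed -i "s/(('scene','s'),('top','t'))/(('scene','s'),)/; s/d=get_image(n); cv2/d=get_image(n); cv2/" h.py; python3 - <<'E'
from h import *
d=get_image('scene'); meas(1); track()
p=read_state()['position'];
v=cv2.resize(d['color'][90:250,150:310],(600,600),interpolation=2);cv2.imwrite('pics/c5.png',v)
E
```

```text
10.85 s 318.06 28.3 34.6
fit [193.9   60.84   0.99   1.01] res [-0.   0.1 -0.1  0.1]
now 10.9 [ 628.9 -149.2  374.5] err [-2.4 -2.4] ang 320.3914912842605 w 44.67586623718546 F [-0.1  0.1 -1.4]
[[0.6, 0.7, 0.0], [0.8, 1.1, 0.0], [1.1, 1.5, 0.0], [1.3, 2.0, 0.0], [1.4, 2.4, 0.0], [1.6, 2.9, 0.0], [1.7, 3.3, 0.0], [1.7, 3.8, 0.0], [1.8, 4.3, 0.0], [1.8, 4.7, 0.0]]
```

View pics/c5.png

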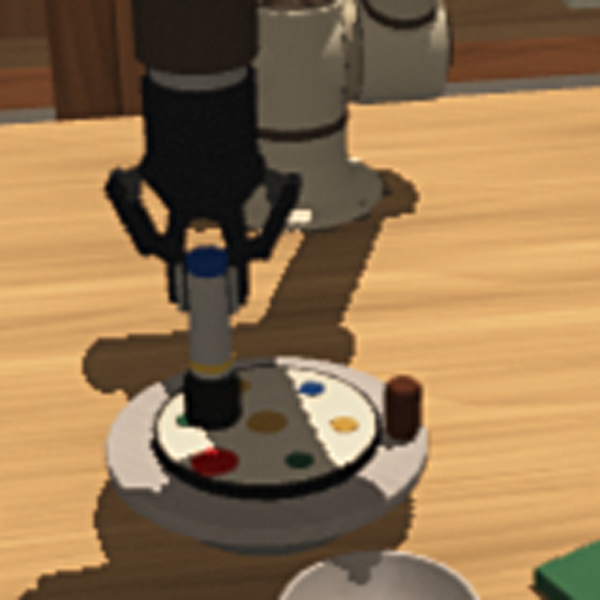

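The torch head sits directly above the red stone in this view: stone (214,462), lens about (213,415), and the gap matches 4 cm. The fit residuals are about 0.1°. Carrying on with the tracking.

Request:
apply_moves([
  [0.6, 0.7, 0.0],
  [0.8, 1.1, 0.0],
  [1.1, 1.5, 0.0],
  [1.3, 2.0, 0.0],
  [1.4, 2.4, 0.0],
  [1.6, 2.9, 0.0],
  [1.7, 3.3, 0.0],
  [1.7, 3.8, 0.0],
  [1.8, 4.3, 0.0],
  [1.8, 4.7, 0.0],
], fingers=[1, 1, 1, 1, 1, 1, 1, 1, 1, 1], yaw=[0, 0, 0, 0, 0, 0, 0, 0, 0, 0])

```text
clock: 11.9
position: [647.0, -101.7, 374.5]
ee_rot: [0.992, -0.123, 0.001, 0.0]
contact_force: [0.1, -1.3, -1.0]
gripper_width: 28.7
```

```bash
python3 - <<'E'
from h import *
meas(1); track()
E
```

```text
11.9 s 1.82 26.6 32.5
fit [193.9   60.98   0.97   1.03] res [-0.   0.1 -0.1 -0.1  0.1]
now 11.95 [ 647.  -101.3  374.5] err [ 0.6 -1. ] ang 3.83080080200034 w 38.08965313009139 F [ 0.9  0.2 -0.5]
[[-0.1, 0.5, 0.0], [-0.2, 1.0, 0.0], [-0.3, 1.4, 0.0], [-0.4, 1.8, 0.0], [-0.5, 2.2, 0.0], [-0.7, 2.5, 0.0], [-0.9, 2.9, 0.0], [-1.1, 3.2, 0.0], [-1.3, 3.5, 0.0], [-1.5, 3.8, 0.0]]
```

Request:
apply_moves([
  [-0.1, 0.5, 0.0],
  [-0.2, 1.0, 0.0],
  [-0.3, 1.4, 0.0],
  [-0.4, 1.8, 0.0],
  [-0.5, 2.2, 0.0],
  [-0.7, 2.5, 0.0],
  [-0.9, 2.9, 0.0],
  [-1.1, 3.2, 0.0],
  [-1.3, 3.5, 0.0],
  [-1.5, 3.8, 0.0],
], fingers=[1, 1, 1, 1, 1, 1, 1, 1, 1, 1], yaw=[0, 0, 0, 0, 0, 0, 0, 0, 0, 0])

```text
clock: 12.95
position: [631.8, -63.0, 374.5]
ee_rot: [0.992, -0.123, 0.001, 0.0]
contact_force: [1.1, -0.7, -0.5]
gripper_width: 28.7
```

```bash
python3 - <<'E'
from h import *
meas(1); track()
E
```

```text
12.95 s 39.38 23.1 29.2
fit [193.9   60.98   0.97   1.03] res [-0.   0.1 -0.1 -0.1  0.1 -0. ]
now 13.0 [631.5 -62.7 374.6] err [ 1.2 -1.3] ang 41.00630815092143 w 32.20132624380824 F [ 0.5 -0.2 -2. ]
[[-0.4, 0.4, 0.0], [-0.6, 0.7, 0.0], [-0.9, 0.9, 0.0], [-1.2, 1.1, 0.0], [-1.5, 1.3, 0.0], [-1.8, 1.5, 0.0], [-2.0, 1.7, 0.0], [-2.3, 1.8, 0.0], [-2.6, 1.9, 0.0], [-2.9, 2.0, 0.0]]
```

Request:
apply_moves([
  [-0.4, 0.4, 0.0],
  [-0.6, 0.7, 0.0],
  [-0.9, 0.9, 0.0],
  [-1.2, 1.1, 0.0],
  [-1.5, 1.3, 0.0],
  [-1.8, 1.5, 0.0],
  [-2.0, 1.7, 0.0],
  [-2.3, 1.8, 0.0],
  [-2.6, 1.9, 0.0],
  [-2.9, 2.0, 0.0],
], fingers=[1, 1, 1, 1, 1, 1, 1, 1, 1, 1], yaw=[0, 0, 0, 0, 0, 0, 0, 0, 0, 0])

```text
clock: 14.0
position: [602.3, -42.7, 374.5]
ee_rot: [0.992, -0.123, 0.0, 0.0]
contact_force: [-0.3, 0.3, -1.7]
gripper_width: 28.7
```

```bash
python3 - <<'E'
from h import *
meas(1); track()
E
```

```text
14.0 s 71.22 20.1 26.9
fit [193.92  60.87   0.97   1.02] res [ 0.1 -0.2 -0.1  0.1  0.1 -0.1]
now 14.05 [601.9 -42.6 374.6] err [ 1.5 -0.8] ang 72.49043492933629 w 26.883086813122077 F [-1.7  0.5 -2. ]
[[-0.4, 0.2, 0.0], [-0.7, 0.2, 0.0], [-1.0, 0.3, 0.0], [-1.3, 0.3, 0.0], [-1.6, 0.4, 0.0], [-1.9, 0.4, 0.0], [-2.2, 0.4, 0.0], [-2.4, 0.4, 0.0], [-2.7, 0.4, 0.0], [-3.0, 0.3, 0.0]]
```

Request:
apply_moves([
  [-0.4, 0.2, 0.0],
  [-0.7, 0.2, 0.0],
  [-1.0, 0.3, 0.0],
  [-1.3, 0.3, 0.0],
  [-1.6, 0.4, 0.0],
  [-1.9, 0.4, 0.0],
  [-2.2, 0.4, 0.0],
  [-2.4, 0.4, 0.0],
  [-2.7, 0.4, 0.0],
  [-3.0, 0.3, 0.0],
], fingers=[1, 1, 1, 1, 1, 1, 1, 1, 1, 1], yaw=[0, 0, 0, 0, 0, 0, 0, 0, 0, 0])

```text
clock: 15.05
position: [571.7, -39.6, 374.6]
ee_rot: [0.992, -0.123, 0.0, 0.0]
contact_force: [0.1, -0.5, -1.9]
gripper_width: 29.1
```

```bash
python3 - <<'E'
from h import *
meas(1); track()
E
```

```text
15.05 s 97.23 22.0 29.5
fit [193.93  60.85   0.97   1.02] res [-0.2 -0.1  0.1  0.1 -0.1 -0. ]
now 15.1 [571.2 -39.7 374.6] err [ 0.3 -0.4] ang 98.31740261151492 w 21.808638842940127 F [-0.9  0.4 -2.3]
[[-0.3, 0.0, 0.0], [-0.5, -0.1, 0.0], [-0.7, -0.1, 0.0], [-1.0, -0.2, 0.0], [-1.2, -0.2, 0.0], [-1.4, -0.3, 0.0], [-1.6, -0.4, 0.0], [-1.8, -0.5, 0.0], [-2.0, -0.6, 0.0], [-2.2, -0.7, 0.0]]
```

Request:
apply_moves([
  [-0.3, 0.0, 0.0],
  [-0.5, -0.1, 0.0],
  [-0.7, -0.1, 0.0],
  [-1.0, -0.2, 0.0],
  [-1.2, -0.2, 0.0],
  [-1.4, -0.3, 0.0],
  [-1.6, -0.4, 0.0],
  [-1.8, -0.5, 0.0],
  [-2.0, -0.6, 0.0],
  [-2.2, -0.7, 0.0],
], fingers=[1, 1, 1, 1, 1, 1, 1, 1, 1, 1], yaw=[0, 0, 0, 0, 0, 0, 0, 0, 0, 0])

```text
clock: 16.1
position: [549.1, -46.9, 374.6]
ee_rot: [0.992, -0.123, 0.0, 0.0]
contact_force: [-0.7, 0.5, -1.6]
gripper_width: 28.8
```

```bash
python3 - <<'E'
from h import *
meas(1); track()
E
```

```text
16.1 s 118.33 24.2 31.2
fit [193.95  60.81   0.97   1.01] res [-0.2  0.1  0.1 -0.   0.1 -0.1]
now 16.15 [548.8 -47.  374.6] err [0.4 0.1] ang 119.11091449416801 w 17.130783668550293 F [-1.3  0.4 -2. ]
[[-0.2, -0.1, 0.0], [-0.4, -0.2, 0.0], [-0.5, -0.3, 0.0], [-0.7, -0.4, 0.0], [-0.8, -0.5, 0.0], [-1.0, -0.6, 0.0], [-1.1, -0.7, 0.0], [-1.2, -0.8, 0.0], [-1.3, -0.9, 0.0], [-1.4, -1.0, 0.0]]
```

Request:
apply_moves([
  [-0.2, -0.1, 0.0],
  [-0.4, -0.2, 0.0],
  [-0.5, -0.3, 0.0],
  [-0.7, -0.4, 0.0],
  [-0.8, -0.5, 0.0],
  [-1.0, -0.6, 0.0],
  [-1.1, -0.7, 0.0],
  [-1.2, -0.8, 0.0],
  [-1.3, -0.9, 0.0],
  [-1.4, -1.0, 0.0],
], fingers=[1, 1, 1, 1, 1, 1, 1, 1, 1, 1], yaw=[0, 0, 0, 0, 0, 0, 0, 0, 0, 0])

```text
clock: 17.15
position: [534.7, -57.1, 374.6]
ee_rot: [0.992, -0.123, -0.0, 0.0]
contact_force: [-0.6, 0.2, -1.1]
gripper_width: 28.6
```

```bash
python3 - <<'E'
from h import *
meas(1); track()
E
```

```text
17.15 s 134.37 25.7 32.6
fit [193.95  60.8    0.97   1.01] res [ 0.1  0.1 -0.   0.1 -0.1 -0. ]
now 17.2 [534.6 -57.2 374.6] err [0.8 0.9] ang 135.00104186731812 w 12.714258201093571 F [-1.2 -1.2 -1.3]
[[-0.2, -0.2, 0.0], [-0.3, -0.3, 0.0], [-0.4, -0.4, 0.0], [-0.5, -0.5, 0.0], [-0.5, -0.6, 0.0], [-0.6, -0.7, 0.0], [-0.7, -0.8, 0.0], [-0.8, -0.9, 0.0], [-0.8, -1.0, 0.0], [-0.9, -1.1, 0.0]]
```

Request:
apply_moves([
  [-0.2, -0.2, 0.0],
  [-0.3, -0.3, 0.0],
  [-0.4, -0.4, 0.0],
  [-0.5, -0.5, 0.0],
  [-0.5, -0.6, 0.0],
  [-0.6, -0.7, 0.0],
  [-0.7, -0.8, 0.0],
  [-0.8, -0.9, 0.0],
  [-0.8, -1.0, 0.0],
  [-0.9, -1.1, 0.0],
], fingers=[1, 1, 1, 1, 1, 1, 1, 1, 1, 1], yaw=[0, 0, 0, 0, 0, 0, 0, 0, 0, 0])

```text
clock: 18.2
position: [525.6, -68.2, 374.6]
ee_rot: [0.992, -0.123, -0.0, 0.0]
contact_force: [-0.1, 0.3, -1.5]
gripper_width: 28.6
```

```bash
python3 - <<'E'
from h import *
meas(1); track()
E
```

```text
18.2 s 146.17 25.2 32.2
fit [193.97  60.78   0.97   1.  ] res [ 0.1 -0.   0.1 -0.   0.1 -0.1]
now 18.25 [525.4 -68.3 374.6] err [-0.  -0.1] ang 146.5130761256499 w 8.638118410842708 F [-0.1  0.1 -1.5]
[[-0.1, -0.1, 0.0], [-0.1, -0.2, 0.0], [-0.1, -0.2, 0.0], [-0.2, -0.3, 0.0], [-0.2, -0.4, 0.0], [-0.3, -0.5, 0.0], [-0.3, -0.5, 0.0], [-0.3, -0.6, 0.0], [-0.4, -0.6, 0.0], [-0.4, -0.7, 0.0]]
```

Request:
apply_moves([
  [-0.1, -0.1, 0.0],
  [-0.1, -0.2, 0.0],
  [-0.1, -0.2, 0.0],
  [-0.2, -0.3, 0.0],
  [-0.2, -0.4, 0.0],
  [-0.3, -0.5, 0.0],
  [-0.3, -0.5, 0.0],
  [-0.3, -0.6, 0.0],
  [-0.4, -0.6, 0.0],
  [-0.4, -0.7, 0.0],
], fingers=[1, 1, 1, 1, 1, 1, 1, 1, 1, 1], yaw=[0, 0, 0, 0, 0, 0, 0, 0, 0, 0])

```text
clock: 19.25
position: [521.3, -75.3, 374.6]
ee_rot: [0.992, -0.123, -0.0, 0.0]
contact_force: [-0.1, -0.3, -1.6]
gripper_width: 28.9
```

```bash
python3 - <<'E'
from h import *
meas(1); track()
E
```

```text
19.25 s 154.02 24.8 31.7
fit [193.99  60.75   0.96   0.98] res [-0.1  0.1  0.   0.2  0.1 -0.2]
now 19.3 [521.4 -75.4 374.6] err [0.2 0.4] ang 154.04544661529349 w 4.909234385324908 F [ 0.6  0.2 -1.4]
[[0.0, -0.1, 0.0], [-0.1, -0.1, 0.0], [-0.1, -0.2, 0.0], [-0.1, -0.2, 0.0], [-0.1, -0.3, 0.0], [-0.1, -0.3, 0.0], [-0.2, -0.3, 0.0], [-0.2, -0.3, 0.0], [-0.2, -0.4, 0.0], [-0.2, -0.4, 0.0]]
```

Request:
apply_moves([
  [0.0, -0.1, 0.0],
  [-0.1, -0.1, 0.0],
  [-0.1, -0.2, 0.0],
  [-0.1, -0.2, 0.0],
  [-0.1, -0.3, 0.0],
  [-0.1, -0.3, 0.0],
  [-0.2, -0.3, 0.0],
  [-0.2, -0.3, 0.0],
  [-0.2, -0.4, 0.0],
  [-0.2, -0.4, 0.0],
], fingers=[1, 1, 1, 1, 1, 1, 1, 1, 1, 1], yaw=[0, 0, 0, 0, 0, 0, 0, 0, 0, 0])

```text
clock: 20.3
position: [519.4, -79.5, 374.6]
ee_rot: [0.992, -0.123, -0.0, 0.0]
contact_force: [-0.9, -0.4, -0.8]
gripper_width: 28.6
```

```bash
python3 - <<'E'
from h import *
meas(1); track()
E
```

```text
20.3 s 157.28 24.9 31.6
fit [193.99  60.75   0.97   0.99] res [ 0.1  0.   0.2  0.1 -0.3  0.1]
now 20.35 [519.4 -79.5 374.6] err [-0.2 -0.2] ang 157.4095619335642 w 1.3104975789610762 F [ 0.6 -0.4 -2.2]
[[0.0, 0.0, 0.0], [0.0, 0.0, 0.0], [0.0, 0.0, 0.0], [0.0, 0.0, 0.0], [0.0, 0.0, 0.0], [0.0, 0.0, 0.0], [0.0, 0.0, 0.0], [0.0, 0.0, 0.0], [0.0, 0.0, 0.0], [0.0, 0.0, 0.0]]
```

Nearly at rest. Holding for a second, then checking.

Request:
apply_moves([
  [0, 0, 0],
  [0, 0, 0],
  [0, 0, 0],
  [0, 0, 0],
  [0, 0, 0],
  [0, 0, 0],
  [0, 0, 0],
  [0, 0, 0],
  [0, 0, 0],
  [0, 0, 0],
], fingers=[1, 1, 1, 1, 1, 1, 1, 1, 1, 1], yaw=[0, 0, 0, 0, 0, 0, 0, 0, 0, 0])

```text
clock: 21.35
position: [519.4, -79.5, 374.6]
ee_rot: [0.992, -0.123, -0.0, 0.0]
contact_force: [0.6, 0.3, -2.2]
gripper_width: 28.7
```

Request:
apply_moves([
  [0, 0, 0],
  [0, 0, 0],
  [0, 0, 0],
  [0, 0, 0],
  [0, 0, 0],
  [0, 0, 0],
  [0, 0, 0],
  [0, 0, 0],
  [0, 0, 0],
  [0, 0, 0],
], fingers=[1, 1, 1, 1, 1, 1, 1, 1, 1, 1], yaw=[0, 0, 0, 0, 0, 0, 0, 0, 0, 0])

```text
clock: 22.35
position: [519.4, -79.5, 374.6]
ee_rot: [0.992, -0.123, -0.0, 0.0]
contact_force: [0.2, 0.5, -1.4]
gripper_width: 28.4
```

```bash
python3 - <<'E'
from h import *
meas(3); track(n=1)
d=get_image('scene');p=read_state()['position']
for q in([p[0],p[1],p[2]-261.7],[p[0],p[1],73]):print(((proj(d,q)-[150,90])*4.286).round())
r=blob(d['color'],(195,175,260,225),lambda h,s,v:((h<8)|(h>172))&(s>150)&(v>40));print(r[:2],atz(d,r[0],73))
cv2.imwrite('pics/c6.png',cv2.resize(d['color'][90:230,150:290],(600,600),interpolation=2))
E
```

```text
22.35 s 157.76 25.0 31.6
22.4 s 157.75 25.0 31.6
22.45 s 157.75 25.0 31.6
fit [193.99  60.75   0.96   0.99] res [ 0.1 -0.3  0.1 -0.   0.   0. ]
now 22.5 [519.4 -79.5 374.6] err [-0.   0.2] ang 157.75034241181936 w 0.0 F [-0.7  0.6 -2.4]
[[0.0, 0.0, 0.0]]
[326. 382.]
[327. 432.]
(array([225.85185185, 190.57407407]), array([26, 13, 11,  6, 54], dtype=int32)) [518.30998486 -80.7046119   73.        ]
```

View pics/c6.png

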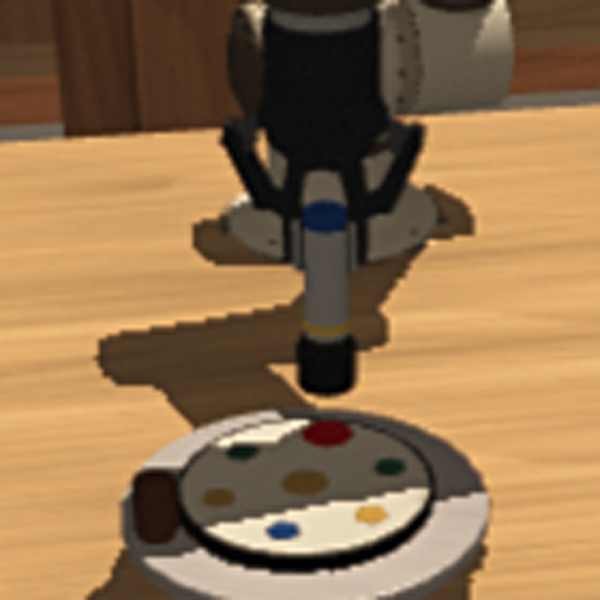

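The wheel has stopped at 157.75° in three equal readings. The stone is at (327,433) and the lens at about (326,382), both where predicted, within about 2 mm.

```bash
python3 -c "
from bench import *
print(job_done())"
```

```text
the job is handed in; nothing more can be done
None
```

The job is done and handed in at about 22.6 s, with the torch held still over the red stone on a wheel that had stopped.

- **Push:** I lifted the torch from its tray, crept up to the knob at about 16 mm/s and pushed it anticlockwise. Camera readings gave about 60°/s at release, which is a sixth of a turn a second.
- **Tracking:** I drew back and kept the lens over the stone from about 9.4 s until the wheel stopped at about 20.8 s. Checked once a second, the centring error was 6 mm at the first look, about 3 mm at the second and under 2 mm from 11.9 s on. The wheel was still turning at about 22°/s at 15.1 s.
- **Final checks:** Three readings of the wheel's angle agreed at 157.75°. The stone lies within about 2 mm of the tool's axis, the lens is about 40 mm above it, and the torch is upright and clear. The contact force stayed at noise level in every reading after the torch was lifted.

**What disagreed:** The top camera's angle readings were wrong whenever the arm hid the wheel, so I left them out and tracked by the scene camera and the slowing-down model. The fit matched those readings to about 0.3°. I did not check the other things on the bench one by one, but nothing was touched in the pictures I looked at.

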